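# Ready the label printer

### The job

Get the label printer on the desk ready with your fingertips alone: push its open lid down until it is flush and shut, then switch on the power block by pressing down the raised end of its rocker until it goes fully over, and only then press the big round feed button on the printer all the way down and let it come up again. Do not press the small square button, do not pick up or shove the printer or the power block, and leave the note pad, marker, pen cup and tape where they are.

Things in the scene. Friction and masses are not known exactly. Their poses are not given: they have to be found in the camera images.
- printer: White label printer, 170 (x) x 160 (y) x 85 mm high, about 1.6 kg, loose on the desk. Origin: centre of its underside, on the desk; x points to its back, y to its left, z up. The flat top of its front part (x -85 to -25 mm, top at z 85 mm) carries two buttons; the rest is the paper bay, covered by the lid when shut.
- lid (a joint): Lid hinge angle in rad: 0 = shut (lid top flush with the printer's top, at z 85 mm), grows as the lid opens. Starts 0.5 to 0.9. A stiff friction hinge (about 0.08 N m): the lid stays where it is left and is pushed down with 1 to 3 N.
- lid_front (a point): Middle of the front edge of the lid's top face. The lid is a flat grey plate 100 mm from hinge to front edge, 138 mm wide, 6 mm thick; the point moves with it.
- lid_hinge (a point): Middle of the lid's hinge axis, which runs along the printer's y at x 75 mm, z 82 mm in the printer's frame (lid plate's mid-thickness).
- feed_top (a point): Centre of the top of the big round feed button: grey, 26 mm across, standing 10 mm above the printer's front deck, at x -57, y +40 mm in the printer's frame. Pressed straight down.
- feed (a joint): Travel of the round feed button in m: 0 up, 0.005 fully down (end stop); it springs back by itself. About 1.2 N to start, 4 N fully down.
- cut_top (a point): Centre of the top of the small square button, 12 x 12 mm, standing 7 mm above the deck at x -57, y -40 mm in the printer's frame. Must not be pressed.
- cut (a joint): Travel of the small square button in m: 0 up, 0.005 fully down; springs back.
- power_block: White power block, 150 (x) x 75 (y) x 45 mm high, about 0.6 kg, loose on the desk, left or right of the printer. Origin: centre of its underside; x points to its back, z up. A grey rocker is on the front half of its top (pivot at x -38 mm); a black box-shaped plug-in adapter (44 x 38 mm, 28 mm tall) sits on the back half at x +42 mm.
- rocker (a joint): Rocker angle in rad: 0 = off (front end, towards the block's -x, raised), 0.4 = on (front end fully down). Stays where it is left; pressing 20 mm from the pivot takes about 2 to 4 N.
- rocker_press (a point): Point on the top face of the rocker's front end, 20 mm from the pivot line; moves with the rocker. The rocker is a flat paddle 50 mm long (x) by 30 mm wide whose top stands 10 mm above the block's top at its middle; off, this point is 14 mm above the block's top, on, 6 mm.
- note_pad: Pad of sticky notes, 76 x 76 x 32 mm, pink with blue on top; origin at the centre of its underside. Bystander.
- marker: Marker pen lying on the desk in front of the printer, 138 mm long along its x, 14 mm thick; origin at the middle of its underside. Bystander.
- pen_cup: Wooden pen cup with pens, 72 mm across, 155 mm tall with the pens; origin at the centre of its underside. Bystander.
- tape: Roll of clear tape lying flat, 70 mm across, 20 mm tall; origin at the centre of its underside. Bystander.
Not all that is in view belongs to the job. Leave any yellow look-alike of the power_block alone.

How it is judged:
On the way, in this order (a step that is already met when the one before it is completed fails the run):
1. the lid is shut (value of joint lid below 0.04 rad), for 0.2 s.
2. the rocker is switched fully over to on (value of joint rocker above 0.32 rad), for 0.1 s.
3. the round feed button is pressed all the way down (value of joint feed above 0.004 m), for 0.05 s.
At the end, for the whole second after the job is handed in: Lid shut (under 0.04 rad), rocker on (over 0.32 rad), both buttons up (under 1 mm), printer and power block upright, at rest and within 20 mm of where they started, every bystander within 25 mm of where it started (value of joint lid below 0.04 rad and value of joint rocker above 0.32 rad and value of joint each of feed, cut below 0.001 m and distance of each of printer, power_block from where it was at the start of the episode below 0.02 m and angle between each of printer, power_block's own z axis and vertical below 0.05 rad and linear speed of each of printer, power_block below 0.02 m/s and distance of each of note_pad, marker, pen_cup, tape from where it was at the start of the episode below 0.025 m); the robot touches nothing.
It fails at once if the small square button is pressed (over 2.5 mm) (value of joint cut above 0.0025 m).
It fails at once if the feed button is pressed (over 2.5 mm) before the lid is shut and the rocker is on (value of joint feed above 0.0025 m and (value of joint lid above 0.06 rad or value of joint rocker below 0.28 rad)).
It fails at once if the rocker is switched on before the lid is shut (value of joint rocker above 0.28 rad and value of joint lid above 0.06 rad).
It fails at once if the printer or the power block is lifted (over 10 mm) or shoved (over 25 mm) (height (world z) of any of printer, power_block above 0.01 m or distance of any of printer, power_block from where it was at the start of the episode above 0.025 m).
It fails at once if a bystander is lifted or moved by over 25 mm, or the pen cup is tipped (over 0.3 rad) (distance of any of note_pad, marker, pen_cup, tape from where it was at the start of the episode above 0.025 m or angle between pen_cup's own z axis and vertical above 0.3 rad).
It also fails if it takes over 45 s, if anything falls off the work surface, if the arm or the gripper's body presses on something with over 40 N, if the wrist force passes 120 N, or if a joint passes its speed limit or range.

### The arm

A 6-joint arm with a two-finger parallel gripper is mounted at the origin on the work surface. World frame = base frame: x ahead of the robot, y to its left, z up, the work surface at z = 0. Lengths are in m, angles in rad, forces in N, time in s.
With the tool pointing down it reaches from about 0.425 to 0.95 m from the base axis. Payload 3.5 kg.
Tool frame: the origin (TCP) lies midway between the tips of the shut fingers; the grasp point (between the pads) lies 19 mm behind it; z points along the fingers, y is the line along which they close (so a half turn about z gives the same grasp; the last joint's range is limited). The gripper opens to 85 mm and grips with 20 to 120 N. Pads are 22 mm wide; open, the fingers measure 114 mm over their backs; the gripper's body (76 mm by 85 mm) begins 54 mm behind the grasp point. The pads swing forward as they close: fully open they stand 13 mm farther back than shut.
Start: joints at [1.137, 0.286, 1.577, -0, 1.279, -0.15], TCP at [0.189, 0.648, 0.231] pointing down, gripper open.
Joint ranges: [-2.77, 2.77], [-0.9, 2.22], [0.21, 2.48], [-1.53, 4.67], [0.24, 2.81], [-2.84, 2.84]. Speed limits (rad/s): [2.79, 2.79, 3.14, 3.14, 3.14, 3.14].

### API

Orientations are given as a unit quaternion [x, y, z, w].
In Python, from plant import get_state, read_camera, ctrl gives the robot as it stands.
- The arm moves only by the shell command python3 -m crank 'ROWS' [FORCE]. ROWS is JSON, a list of rows, each a list of 3 entries, a list of its own where there are three numbers: the shift along the tool's x, y, z in mm, then the turn about the tool's z in degrees, then the closure in counts, from 0 (fully open) to 255 (shut). In form: [[[tx, ty, tz], yaw, claw], ...]. A call has 1 to 10 rows; each row is the pose to reach, as a shift and turn from the pose commanded when the call began, along the tool's axes at that moment; what a row does not reach only later rows make up. A row lasts 1/10 s, in which the tool goes at most 50 mm and 8.59 degrees, less where a joint would pass 70% of its speed; a pose out of reach is approached as far as the arm can. A call with a gripper value outside its range is refused whole. The fingers move at their own pace and stop on an object; FORCE is the grip in N (left out, the last holds). Time passes only in rows, so rows that repeat a pose let the fingers close. It gives the time, the measured TCP pose, the force, the opening and the grip force at its end, in the units of the state.
- get_state(): the state, without advancing time (a new reading comes with each control period).
- read_camera(name): name is "side" or "top" or "wrist"; returns a dict with "frame" (420x560x3 uint8, blue, green, red), "range_z" (420x560 float32, m along the optical axis (not along the pixel's ray), 0 where there is no reading), "vfov" (degrees; the focal length in pixels is half the picture's height over the tangent of half this angle, whatever the lens; pixels are square), "cx", "cy" (the principal point, pixels), "origin" and "orientation" of the camera in the world. Camera axes: x right, y down, z forward; pixel columns grow to the right and rows downward; lengths in m; the calibration is good to about 2 mm. A picture is of the moment at which its call begins.
- ctrl.sign_off(): hands the job in; it is judged then, once.
The state is a dict: "time": time; "qpos": joint angles; "dq": joint speeds; "joint_efforts": joint torques, N m; "eef_pos": TCP position; "tcp_rot": TCP orientation; "contact_force": force on the tool from outside, world axes, zero at the start; "wrist_torque": the same for the moment, N m; "opening": opening from 0.0 (shut) to 1.0 (fully open); "finger_force": force on a finger pad.
Only numpy, scipy, OpenCV 4.12 (cv2) and the standard library are available. Lean on these libraries where they do the work, as an engineer would, in place of code of your own. Each camera call takes 0.05 s, during which the arm holds its last target. There are 200 camera calls.

## Working session

There is one attempt and no reset: what is moved stays moved. The work goes in short steps, Python scripts to look and compute and a shell command to move; the robot and the scene stay as the last step left them, time stands still between calls to the robot, and variables do not carry over. Pictures are saved under pics/ and viewed, at most 10 in all, crops included, and the job is handed in when it is done.

```bash
ls; mkdir -p pics
cat > h.py <<'E'
import numpy as np, cv2
from scipy.spatial.transform import Rotation as R
from plant import get_state, read_camera, ctrl
def cam(n):
    c=read_camera(n); c['f']=c['frame'].shape[0]/2/np.tan(np.radians(c['vfov'])/2)
    c['R']=R.from_quat(c['orientation']).as_matrix(); c['o']=np.array(c['origin']); return c
def ray(c,u,v): return c['R']@np.array([(u-c['cx'])/c['f'],(v-c['cy'])/c['f'],1.])
def onz(c,u,v,z):
    d=ray(c,u,v); return c['o']+d*(z-c['o'][2])/d[2]
def dep(c,u,v):
    return c['o']+ray(c,u,v)*np.median(c['range_z'][int(v)-1:int(v)+2,int(u)-1:int(u)+2])
def cloud(c):
    v,u=np.mgrid[:420,:560]; z=c['range_z']
    p=np.stack([(u-c['cx'])/c['f']*z,(v-c['cy'])/c['f']*z,z],-1)@c['R'].T+c['o']
    p[z<=0]=np.nan; return p
E
python3 - <<'E'
from h import *
import pickle
for n in ('top','side'):
    c=cam(n); cv2.imwrite(f'pics/{n}0.png',c['frame']); pickle.dump(c,open(n+'.pkl','wb'))
    print(n,c['o'],c['R'].round(2).tolist(),c['f'])
s=get_state(); print(s['eef_pos'],s['tcp_rot'],s['time'])
E
```

```text
pics
top [0.28590908 0.15747315 1.48005709] [[-0.03, -0.99, 0.17], [-1.0, 0.03, 0.01], [-0.02, -0.16, -0.99]] 451.07396819689507
side [ 0.42475753 -0.68863392  0.61339753] [[0.99, -0.05, 0.13], [-0.14, -0.52, 0.84], [0.02, -0.85, -0.52]] 390.2987545244659
[0.1887227  0.64746524 0.23005568] [ 1.41423562e-01  9.89948608e-01 -1.01936962e-03 -3.02324129e-04] 0.1
```

View pics/top0.png

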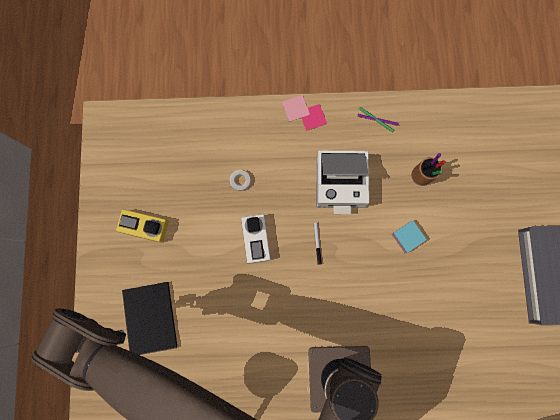

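View pics/side0.png

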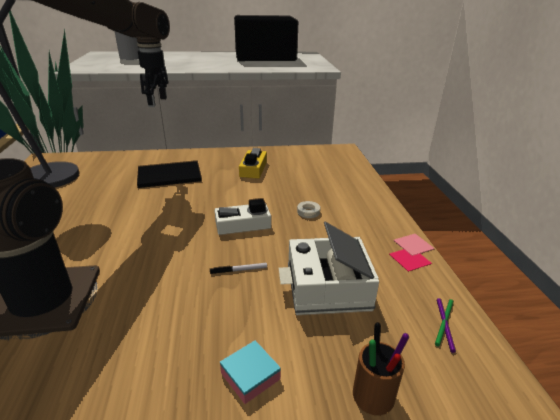

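The top view shows the printer at (343,180) with the feed button at (331,194), the cut button at (356,194) and the lid edge at about (345,155–175). The white block is at (256,238), with its rocker at (257,250) and adapter at (254,224). In the side view the feed button is at (303,247), the cut button at (308,271) and the rocker at (229,212).

Run:
```python
from h import *
import pickle
T=pickle.load(open('top.pkl','rb'));S=pickle.load(open('side.pkl','rb'))
def blob(c,u,v,w,thr):
    u0,v0=u-w,v-w; g=cv2.cvtColor(c['frame'],cv2.COLOR_BGR2GRAY)[v0:v+w+1,u0:u+w+1]
    n,l,st,ce=cv2.connectedComponentsWithStats((g<thr).astype(np.uint8))
    i=min(range(1,n),key=lambda i:np.hypot(*(ce[i]-w))); return ce[i]+[u0,v0],st[i,4]
def tri(a,b):
    d1,d2=ray(T,*a),ray(S,*b); A=np.stack([d1,-d2],1); s=np.linalg.lstsq(A,S['o']-T['o'],rcond=None)[0]
    p,q=T['o']+d1*s[0],S['o']+d2*s[1]; return (p+q)/2,np.linalg.norm(p-q)
for n,a,b in [('feed',(331,194),(303,247)),('cut',(356,194),(308,271)),('rock',(257,250),(229,212))]:
    pa,na=blob(T,*a,14,120); pb,nb=blob(S,*b,14,120)
    print(n,pa.round(1),na,pb.round(1),nb,tri(pa,pb),'dep',dep(T,*pa),dep(S,*pb))
P=cloud(T)
g=cv2.cvtColor(T['frame'],cv2.COLOR_BGR2HSV); white=(g[...,1]<50)&(g[...,2]>150)
for n,(u0,u1,v0,v1),(zl,zh) in [('printer',(300,385,140,220),(.03,.5)),('block',(235,278,205,270),(.025,.2))]:
    m=np.zeros((420,560),bool); m[v0:v1,u0:u1]=1; m&=(P[...,2]>zl)&(P[...,2]<zh)
    if n=='block': m&=P[...,2]<.062
    q=P[m]; r=cv2.minAreaRect((q[:,:2]*1000).astype(np.float32)); print(n,r,np.percentile(q[:,2],[5,50,95]))
# lid plane: from side cam and top cam, grey dark pixels
m=np.zeros((420,560),bool); m[148:182,318:372]=1; m&=(P[...,2]>.1); q=P[m]
print('lid',q.shape,q.min(0),q.max(0)); c0=q.mean(0); n=np.linalg.svd(q-c0)[2][2]; print(c0,n)
top=q[q[:,2]>np.percentile(q[:,2],90)]; print('edge',top.mean(0),top[:,1].min(),top[:,1].max())
for v in range(150,210,4): print(v,[P[v,u].round(3).tolist() for u in (345,)],T['frame'][v,345])
```

```text
feed [330.5 194. ] 50 [302.7 248.1] 119 (array([0.57004622, 0.01074604, 0.08625548]), np.float64(0.0009762739884867375)) dep [0.56791331 0.01162667 0.09429181] [5.68343131e-01 2.60943746e-04 9.42384947e-02]
cut [356.  193.5] 31 [307.7 271.3] 53 (array([ 0.56792589, -0.06937133,  0.0854346 ]), np.float64(0.0016175662942983448)) dep [ 0.56793691 -0.06878558  0.08944436] [ 0.56593336 -0.07456059  0.08972688]
rock [256.7 249.7] 210 [227.6 212.1] 191 (array([0.40346018, 0.24940405, 0.0476023 ]), np.float64(0.0023610016049694397)) dep [0.40399333 0.2489987  0.05541915] [0.40262654 0.23516739 0.05603438]
printer ((612.2975463867188, -30.904861450195312), (161.0428924560547, 197.9038848876953), 87.64279174804688) [0.03345088 0.08540103 0.13455168]
block ((442.5838928222656, 254.2006378173828), (150.029296875, 75.19377899169922), 6.556060791015625) [0.03938432 0.04534784 0.0566946 ]
lid (726, 3) [ 0.61395435 -0.10122729  0.10000622] [0.68601407 0.03677932 0.14475641]
[ 0.64589532 -0.03193401  0.12188555] [-0.54231699  0.02712874 -0.83973586]
edge [ 0.62055148 -0.03454861  0.13978885] -0.09775126084821806 0.036255495932417295
150 [[0.738, -0.055, -0.002]] [130 154 177]
154 [[0.699, -0.042, 0.085]] [89 90 91]
158 [[0.683, -0.04, 0.093]] [93 91 94]
162 [[0.666, -0.037, 0.109]] [90 91 96]
166 [[0.65, -0.035, 0.119]] [99 99 99]
170 [[0.634, -0.032, 0.132]] [94 93 96]
174 [[0.62, -0.031, 0.138]] [126 125 128]
178 [[0.627, -0.042, 0.055]] [124 136 143]
182 [[0.62, -0.044, 0.03]] [27 30 29]
186 [[0.594, -0.036, 0.083]] [200 207 212]
190 [[0.581, -0.035, 0.087]] [196 204 209]
194 [[0.569, -0.035, 0.083]] [195 202 208]
198 [[0.555, -0.034, 0.086]] [196 202 208]
202 [[0.542, -0.033, 0.086]] [199 206 211]
206 [[0.538, -0.039, 0.04]] [192 203 212]
```

```bash
cat >> h.py <<'E'
def go(*pts):
    s=get_state(); M=R.from_quat(s['tcp_rot']).as_matrix()
    print(s['time'],np.round(s['eef_pos'],4),'F',np.round(s['contact_force'],1),'yaw tool y',np.degrees(np.arctan2(M[1,1],M[0,1])).round(1))
    for p in pts: print(p,(M.T@(np.array(p)-s['eef_pos'])*1000).round(1))
E
python3 -c "
from h import *
go((.625,-.034,.19),(.569,.0115,.15),(.380,.247,.12))"
```

```text
0.1 [0.1887 0.6475 0.2301] F [-0.8  0.1 -0.6] yaw tool y 73.7
(0.625, -0.034, 0.19) [-609.7 -532.    41. ]
(0.569, 0.0115, 0.15) [-543.2 -503.9   80.9]
(0.38, 0.247, 0.12) [-295.8 -330.7  110.7]
```

```bash
python3 -m crank '[[[-36,-32,0],0,255],[[-72,-63,0],0,255],[[-108,-95,0],0,255],[[-144,-126,0],0,255],[[-180,-158,0],0,255],[[-216,-189,0],0,255],[[-252,-221,0],0,255],[[-288,-252,0],0,255],[[-324,-284,0],0,255],[[-360,-315,0],0,255]]'; python3 -c "
from h import *
go((.625,-.034,.19))"
```

```text
time: 1.1
eef_pos: [0.4467, 0.2429, 0.231]
tcp_rot: [0.141, 0.99, -0.0, -0.0]
contact_force: [0.5, 0.2, 0.4]
opening: 0.003
finger_force: 0.0
1.1 [0.4467 0.2429 0.231 ] F [0.5 0.2 0.4] yaw tool y 73.7
(0.625, -0.034, 0.19) [-248.7 -215.9   41. ]
```

```bash
python3 -m crank '[[[-36,-32,0],0,255],[[-72,-63,0],0,255],[[-108,-95,0],0,255],[[-144,-126,0],0,255],[[-180,-158,10],0,255],[[-216,-189,20],0,255],[[-249,-216,30],0,255],[[-249,-216,41],0,255],[[-249,-216,41],0,255]]'; python3 -c "
from h import *
c=cam('side'); cv2.imwrite('pics/s1.png',cv2.resize(c['frame'][150:350,200:460],None,fx=3,fy=3))
go((.625,-.034,.14),(.625,-.034,.085))"
```

```text
time: 2.0
eef_pos: [0.6234, -0.0327, 0.1872]
tcp_rot: [0.142, 0.99, 0.0, -0.003]
contact_force: [0.1, 0.7, 0.3]
opening: 0.002
finger_force: 0.0
2.05 [ 0.6236 -0.0318  0.1884] F [-0.5  0.  -0.3] yaw tool y 73.7
(0.625, -0.034, 0.14) [-2.2 -1.8 48.4]
(0.625, -0.034, 0.085) [ -2.4  -1.8 103.4]
```

View pics/s1.png

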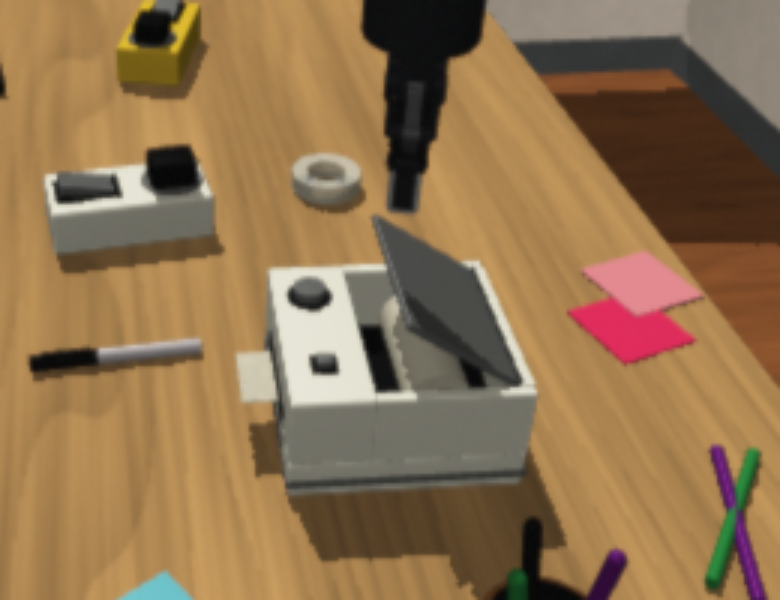

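The shut fingertip at (403,210) is just above the lid's front edge (375,218)–(410,325). I'll move it a few mm further back, then push down.

```bash
python3 -m crank '[[[-9,0,20],0,255],[[-9,0,40],0,255],[[-9,0,50],0,255],[[-9,0,60],0,255],[[-9,0,70],0,255],[[-9,0,80],0,255],[[-9,0,90],0,255],[[-9,0,96],0,255],[[-9,0,100],0,255],[[-9,0,103],0,255]]'; python3 -c "
from h import *
go((.625,-.034,.085))"
```

```text
time: 3.05
eef_pos: [0.6335, -0.0349, 0.0869]
tcp_rot: [0.142, 0.99, 0.0, -0.0]
contact_force: [0.1, -0.1, 0.7]
opening: -0.002
finger_force: 0.4
3.05 [ 0.6335 -0.0349  0.0869] F [ 0.1 -0.1  0.7] yaw tool y 73.7
(0.625, -0.034, 0.085) [ 8.4 -1.5  1.9]
```

```bash
python3 -m crank '[[[0,0,2],0,255],[[0,0,3],0,255],[[0,0,4],0,255],[[0,0,4],0,255],[[0,0,4],0,255]]'
```

```text
time: 3.55
eef_pos: [0.6336, -0.0349, 0.0849]
tcp_rot: [0.141, 0.99, -0.0, -0.0]
contact_force: [-3.6, -0.2, 7.1]
opening: -0.001
finger_force: 3.3
```

```bash
python3 -m crank '[[[0,0,-10],0,255],[[0,0,-40],0,255],[[0,0,-80],0,255],[[36,32,-90],0,255],[[72,63,-90],0,255],[[108,95,-90],0,255],[[144,126,-90],0,255],[[180,158,-90],0,255],[[180,158,-90],0,255]]'
python3 - <<'E'
from h import *
c=cam('side'); cv2.imwrite('pics/s2.png',cv2.resize(c['frame'][150:350,200:460],None,fx=3,fy=3))
t=cam('top');P=cloud(t)
m=np.zeros((420,560),bool); m[150:182,322:366]=1; q=P[m&(P[...,2]>.05)]
A=np.c_[q[:,:2],np.ones(len(q))]; print(len(q),np.linalg.lstsq(A,q[:,2],rcond=None)[0],np.percentile(q[:,2],[1,10,50,90,99]))
m=np.zeros((420,560),bool); m[205:270,235:278]=1; m&=(P[...,2]>.025)&(P[...,2]<.062)
print(cv2.minAreaRect((P[m][:,:2]*1000).astype(np.float32)))
go((.380,.247,.12),(.380,.247,.06))
E
```

```text
time: 4.45
eef_pos: [0.5022, 0.1712, 0.1736]
tcp_rot: [0.139, 0.99, 0.001, -0.0]
contact_force: [0.1, 0.6, 0.2]
opening: -0.002
finger_force: 0.0
1355 [-6.12094820e-05  8.79809858e-04  8.46911127e-02] [0.07772007 0.08085517 0.08462804 0.08837405 0.09145587]
((442.351806640625, 255.6648406982422), (150.4150390625, 72.17053985595703), 6.488636016845703)
4.55 [0.5049 0.1681 0.174 ] F [-0.7 -0.2 -0.1] yaw tool y 73.9
(0.38, 0.247, 0.12) [142.   41.   53.7]
(0.38, 0.247, 0.06) [142.1  41.  113.7]
```

View pics/s2.png

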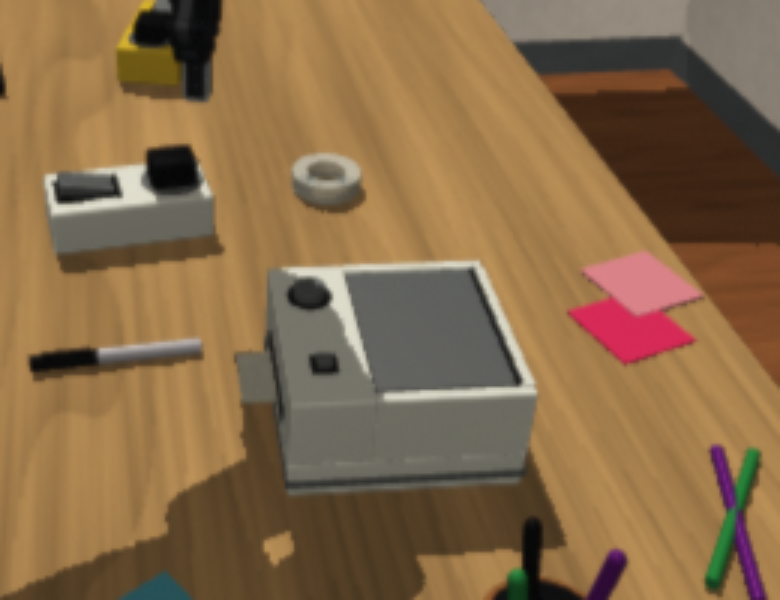

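The lid (350–520, 270–390) is flush. Its fitted slope is about 0, and the printer hasn't moved. Next is the rocker.

```bash
python3 -m crank '[[[47,14,0],0,255],[[94,27,10],0,255],[[142,41,30],0,255],[[142,41,60],0,255],[[142,41,90],0,255],[[142,41,100],0,255],[[142,41,100],0,255]]'
python3 - <<'E'
from h import *
c=cam('side'); cv2.imwrite('pics/s3.png',cv2.resize(c['frame'][160:260,180:310],None,fx=6,fy=6))
go((.380,.247,.052))
E
```

```text
time: 5.25
eef_pos: [0.3801, 0.2453, 0.0722]
tcp_rot: [0.142, 0.99, -0.001, -0.001]
contact_force: [0.6, -0.2, 0.8]
opening: 0.002
finger_force: 0.0
5.3 [0.3812 0.2458 0.0736] F [1.  0.7 0.3] yaw tool y 73.6
(0.38, 0.247, 0.052) [ 1.5  0.8 21.6]
```

View pics/s3.png

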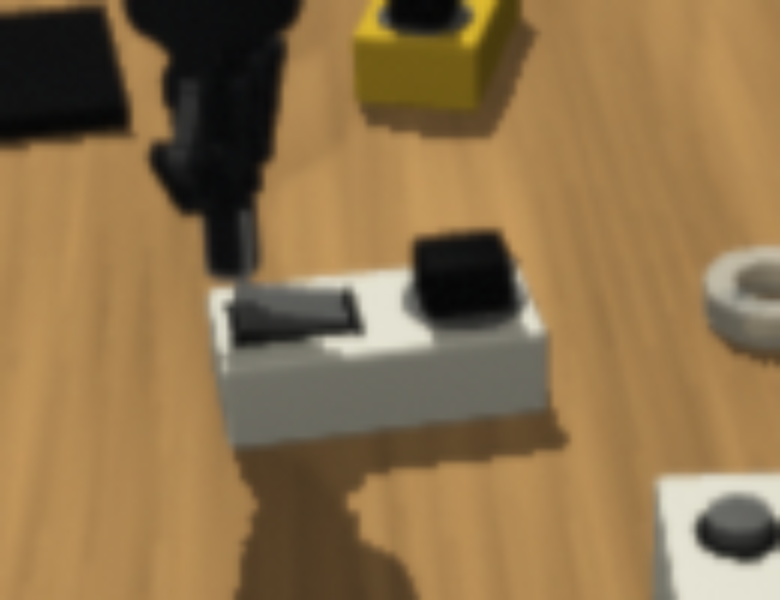

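The fingertip at (232,275) hangs over the rocker's front edge at x≈235, so I'll move it 6 mm towards the pivot and press.

```bash
python3 -m crank '[[[-5,2,0],0,255],[[-5,2,8],0,255],[[-5,2,12],0,255],[[-5,2,15],0,255],[[-5,2,18],0,255],[[-5,2,20],0,255],[[-5,2,22],0,255],[[-5,2,22],0,255]]'
```

```text
time: 6.1
eef_pos: [0.3836, 0.2468, 0.0517]
tcp_rot: [0.141, 0.99, -0.001, -0.003]
contact_force: [-7.7, -1.5, 10.7]
opening: 0.005
finger_force: 6.0
```

```bash
python3 -m crank '[[[0,0,1],0,255],[[0,0,2],0,255],[[0,0,2],0,255],[[0,0,-10],0,255],[[0,0,-50],0,255],[[0,0,-90],0,255],[[-45,-20,-90],0,255],[[-90,-40,-90],0,255],[[-90,-40,-90],0,255]]'
python3 - <<'E'
from h import *
c=cam('side'); cv2.imwrite('pics/s4.png',cv2.resize(c['frame'][160:260,180:310],None,fx=6,fy=6))
P=cloud(cam('top')); C=np.array([.4426,.2542]); a=np.radians(6.5); ex=np.array([np.cos(a),np.sin(a)]); ey=np.array([-ex[1],ex[0]])
d=P[...,:2]-C; x,y=d@ex,d@ey; m=(abs(y)<.011)&(x>-.061)&(x<-.015); print(m.sum(),np.polyfit(x[m],P[...,2][m],1))
m=(P[...,2]>.025)&(P[...,2]<.062)&(abs(x)<.1)&(abs(y)<.06); print(cv2.minAreaRect((P[m][:,:2]*1000).astype(np.float32)))
go((.569,.0115,.15),(.569,.0115,.1))
E
```

```text
time: 7.0
eef_pos: [0.4654, 0.1806, 0.143]
tcp_rot: [0.144, 0.99, 0.0, 0.003]
contact_force: [0.5, 0.2, 0.1]
opening: -0.001
finger_force: 0.0
50 [0.23720762 0.06306512]
((442.19049072265625, 254.25723266601562), (149.56568908691406, 74.5385513305664), 6.387234687805176)
7.1 [0.4614 0.1826 0.1413] F [-0.4  0.2 -0. ] yaw tool y 73.6
(0.569, 0.0115, 0.15) [-151.5 -133.8   -8.7]
(0.569, 0.0115, 0.1) [-151.5 -133.8   41.3]
```

View pics/s4.png

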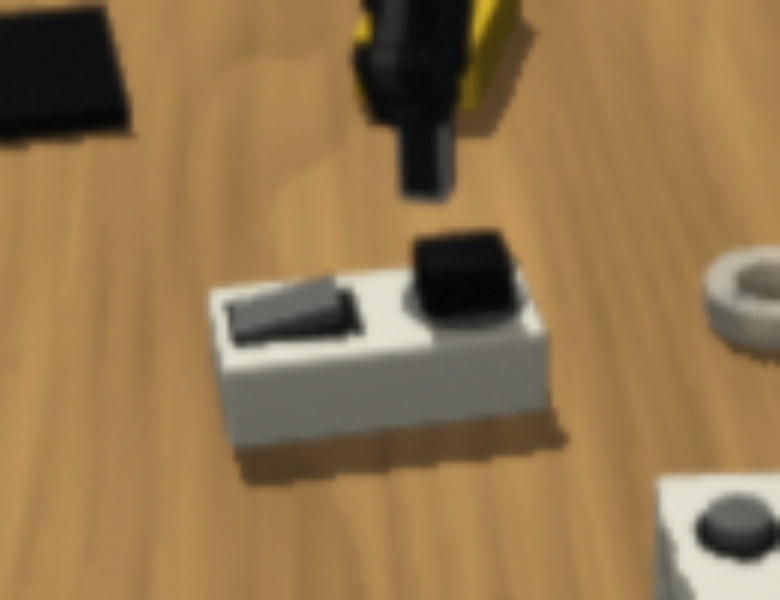

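The rocker's rear end is now raised at (335,285). The slope is +0.24, so it is fully over, and the block hasn't moved. Now the feed button.

```bash
python3 -m crank '[[[-37,-34,-10],0,255],[[-75,-67,-10],0,255],[[-113,-100,-10],0,255],[[-151,-134,-10],0,255],[[-151,-134,10],0,255],[[-151,-134,30],0,255],[[-151,-134,36],0,255],[[-151,-134,36],0,255]]'
python3 - <<'E'
from h import *
c=cam('side'); cv2.imwrite('pics/s5.png',cv2.resize(c['frame'][200:310,260:390],None,fx=5,fy=5))
go((.569,.0115,.089))
E
```

```text
time: 7.9
eef_pos: [0.5666, 0.0136, 0.1037]
tcp_rot: [0.141, 0.99, 0.0, -0.002]
contact_force: [-0.1, -0.1, -0.1]
opening: -0.0
finger_force: 0.0
7.95 [0.5675 0.0135 0.105 ] F [ 0.   0.1 -0.3] yaw tool y 73.8
(0.569, 0.0115, 0.089) [-2.  -1.5 16. ]
```

View pics/s5.png

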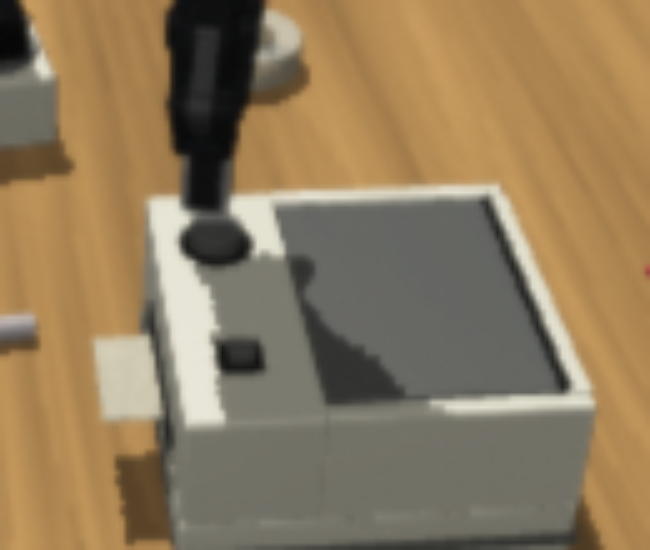

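The fingertip (208,208) is just above the feed button (216,238) and slightly forward of it, so I'll shift it about 3 mm and press.

```bash
python3 -m crank '[[[-3,-2,4],0,255],[[-3,-2,9],0,255],[[-3,-2,12],0,255],[[-3,-2,15],0,255],[[-3,-2,17],0,255],[[-3,-2,18],0,255],[[-3,-2,18],0,255],[[-3,-2,18],0,255]]'
```

```text
time: 8.75
eef_pos: [0.571, 0.0097, 0.0899]
tcp_rot: [0.141, 0.99, 0.0, 0.0]
contact_force: [-5.2, 0.7, 12.6]
opening: 0.003
finger_force: 5.8
```

12.6 N at z 0.090 means the button is at its end stop. Release, check and hand in.

```bash
python3 -m crank '[[[0,0,0],0,255],[[0,0,-10],0,255],[[0,0,-50],0,255],[[0,0,-90],0,255],[[40,0,-120],0,255],[[80,0,-120],0,255],[[120,0,-120],0,255],[[120,0,-120],0,255],[[120,0,-120],0,255],[[120,0,-120],0,255]]'
python3 - <<'E'
from h import *
P=cloud(cam('top')); C=np.array([.4426,.2542]); a=np.radians(6.5); ex=np.array([np.cos(a),np.sin(a)]); ey=np.array([-ex[1],ex[0]])
d=P[...,:2]-C; x,y=d@ex,d@ey; m=(abs(y)<.011)&(x>-.061)&(x<-.015); print('rocker',np.polyfit(x[m],P[...,2][m],1))
m=np.zeros((420,560),bool); m[150:182,322:366]=1; q=P[m&(P[...,2]>.05)]
print('lid',np.polyfit(q[:,0],q[:,2],1)); print('feed z',np.median(P[192:197,329:334,2]))
m=(P[...,2]>.03)&(P[...,2]<.12)&(abs(P[...,0]-.627)<.11)&(abs(P[...,1]+.03)<.1); print(cv2.minAreaRect((P[m][:,:2]*1000).astype(np.float32)))
E
```

```text
time: 9.75
eef_pos: [0.4563, 0.0429, 0.2078]
tcp_rot: [0.142, 0.99, -0.0, 0.001]
contact_force: [0.0, -0.3, 0.9]
opening: 0.001
finger_force: 0.0
rocker [0.16343654 0.06057596]
lid [0.00279517 0.08279337]
feed z 0.09964322929310931
((625.144287109375, -31.564163208007812), (160.8963165283203, 171.57164001464844), 87.54146575927734)
```

```bash
python3 -c "
from h import *
print(ctrl.sign_off())"
```

```text
the job is handed in; nothing more can be done
None
```

I shut the lid, switched the rocker on, then pressed the feed button to its end stop and let it come back up. The job is handed in; final camera checks showed the lid, rocker and feed button as required and the printer in place, but sign-off returned no verdict.

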